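Feel for the tripped switch and log it

TASK

Feel for the power switch hidden under the dust flaps of the bench power box: if it is off, flip it on (on is towards the end with the cable gland); if it is already on, leave it on. Do not force it, and never switch it off. Then log what you found with the steel marker on the box's ledge: slide it all the way to the gland end if you had to flip the switch, all the way to the other end if it was already on, and leave everything else on the bench where it is.

Things in the scene. Friction and masses are not known exactly. Their poses are not given: they have to be found in the camera images.
- powerbox: Grey bench power box, fixed. Origin: centre of the underside of its main part; +y runs along the box to the end with the cable gland (black stub, 44 mm across, 48 long), -x is its front. Main part x -55 to 55, y -160 to 160, 120 mm high. In front a low ledge: x -125 to -55, y -130 to 130, 60 mm high.
- well_mid (a point): Centre of the mouth of the box's well, 120 mm above the bench; axes as the box's. The well is x -28 to 28, y -140 to 140, down to 6 mm above the bench. Two light sprung flaps hinged on its long sides meet over its middle and close it; shut fingers push straight down between them with under 3 N, they drag with about 1 N and close when the fingers leave.
- well_clear (a point): Point in the well's mouth at box y = -110 mm (away from the gland). Shut fingers going down here never hit the lever: they come down on its OFF side. Fingertips 80 mm above the bench (40 below the box's top) meet the lever's ball when moved along the box and clear all else.
- well_floor (a point): Centre of the well's floor. Unseen on it: a switch whose steel lever swings along the box's y. Pivot at box x 0, 43 mm above the bench, at an unknown y from -40 to 40. Pivot to centre of the 16 mm ball end: 60 mm. OFF leans 0.35 rad to -y, ON 0.35 rad to +y, so the ball's centre is 21 mm to that side of the pivot, 99 mm above the bench. Either may be found.
- switch_feel (a point): Same point as the well's centre, 99 mm above the bench (the ball's height). How the lever feels: about 3 to 5 N along the box at the ball start it moving, past the middle it jumps across by itself, and at its ends it is rigid. More than 40 N counts as forcing it.
- marker (a joint): position of the steel marker along its groove on the ledge, m: 0 at the end away from the gland (box y = -50 mm), 0.1 at the gland end (box y = 50 mm). Found near the middle. About 2 N slides it; it stays where left. A rigid stop at both ends.
- marker_mid (a point): centre of the steel marker, an upright block 30 x 24 (along the groove) x 45 mm high standing on the ledge at box x = -90; this point is 84.5 mm above the bench, its top 107 mm; axes as the box's
- bucket: bystander, loose: white plastic tub, 160 mm across, 110 high; origin at the centre of its underside
- tape: bystander, loose: roll of masking tape standing on its flat side, 104 mm across, 48 high; origin at the centre of its underside
- sanding_block: bystander, loose: cork sanding block 70 x 120 x 40 mm high, lying on the wooden offcut; origin at the centre of its underside
- putty_knife: bystander, loose: putty knife lying flat, about 200 mm long; origin at the centre of its underside
- cup: bystander, loose: clear plastic cup, 80 mm across, 90 high; origin at the centre of its underside
- filler_can: bystander, loose: can of filler, 100 mm across, about 120 high; origin at the centre of its underside
- offcut: bystander, loose: wooden offcut 60 x 200 x 20 mm high; origin at the centre of its underside

How it is judged:
On the way:
1. the switch lever has been felt by the fingers (contact force between toggle and the fingers above 1 N), for 0.04 s.
At the end, for the whole second after the job is handed in: The switch is on, and the marker stands within 12 mm of the gland end if the switch was found off, or within 12 mm of the other end if it was found on (value of joint toggle above 0.58 rad and ((distance of toggle_c1 from where it was at the start of the episode above 0.028 m and value of joint marker above 0.088 m) or (distance of toggle_c1 from where it was at the start of the episode below 0.015 m and value of joint marker below 0.012 m))); the robot touches nothing.
It fails at once if the switch is switched off although it was on (value of joint toggle below 0.2 rad and distance of toggle_c1 from where it was at the start of the episode above 0.028 m).
It fails at once if the switch lever is forced (over 40 N) (contact force between toggle and anything else above 40 N).
It fails at once if a bystander is pushed more than 40 mm away (distance of any of bucket, tape, sanding_block, putty_knife, cup, filler_can, offcut from where it was at the start of the episode above 0.04 m).
It also fails if it takes over 48 s, if anything falls off the work surface, if the arm or the gripper's body presses on something with over 40 N, if the wrist force passes 120 N, or if a joint passes its speed limit or range.

ROBOT

A 7-joint arm with a two-finger parallel gripper is mounted at the origin on the work surface. World frame = base frame: x ahead of the robot, y to its left, z up, the work surface at z = 0. Lengths are in m, angles in rad, forces in N, time in s.
With the tool pointing down it reaches from about 0.375 to 0.925 m from the base axis. Payload 3.1 kg.
Tool frame: the origin (TCP) lies on the centre line of the jaws, within the pads' length; the fingertips stand 19 mm ahead of it and the grasp point (between the pads) is the TCP (robot.tip_extent is the distance from the TCP to the fingertips, in m); z points along the fingers, y is the line along which they close (so a half turn about z gives the same grasp; the last joint's range is limited). The gripper opens to 85 mm and grips with 20 to 120 N. Pads are 22 mm wide; open, the fingers measure 114 mm over their backs; the gripper's body (76 mm by 85 mm) begins 54 mm behind the grasp point. The pads swing forward as they close: fully open they stand 13 mm farther back than shut.
Start: joints at [1.006, 0.383, 0.044, 1.598, -0.018, 1.161, -0.05], TCP at [0.293, -0.58, 0.25] pointing down, gripper open.
Joint ranges: [-2.61, 2.61], [-0.41, 2.15], [-1.48, 1.57], [0, 2.5], [-1.57, 4.71], [0.05, 1.97], [-2.85, 2.85]. Speed limits (rad/s): [2.79, 2.79, 3.14, 3.14, 3.14, 3.14, 3.14].

INTERFACE

Orientations are given as a rotation vector (axis times angle).
In Python, from cell import robot, vision, job gives the robot as it stands. The module is installed in compiled form; this text tells all that it offers.
- The arm moves only by the tool move_arm, never from a script. Its argument "rows" is a list of rows, each a list of 7 numbers: the shift along the tool's x, y, z in mm, then the turn, a rotation vector about the tool's x, y, z in degrees, then the opening, from -1 (shut) to 1 (fully open). In form: [[x, y, z, ax, ay, az, grip], ...]. A call has 1 to 5 rows; each row shifts and turns the commanded pose from where the row before left it, along the tool's axes as they then stand; what a row does not reach is not made up. A row lasts 1/10 s, in which the tool goes at most 50 mm and 8.59 degrees, less where a joint would pass 70% of its speed; a pose out of reach is approached as far as the arm can. A call is refused whole if a number of a shift passes 50 or a number of a turn 8.59, either way. A call with a gripper value outside its range is refused whole. The fingers move at their own pace and stop on an object; "force" is the grip in N (left out, the last holds). Time passes only in rows, so rows that do not move let the fingers close. It gives the time, the measured TCP pose, the force, the opening and the grip force at its end, in the units of the state.
- robot.get_obs(): the state, without advancing time (a new reading comes with each control period).
- vision.snapshot(name): name is "scene" or "top" or "wrist"; returns the picture (384x512x3 uint8, red, green, blue); there is no depth.
- vision.calibration(name): a dict with "mtx" (3x3 intrinsics, pixels), "D" ([k1, k2, p1, p2, k3] as OpenCV has them; the pictures are not rectified), "pose" (4x4, takes a point from camera to world coordinates). Camera axes: x right, y down, z forward; pixel columns grow to the right and rows downward; lengths in m; the calibration is good to about 2 mm. A picture is of the moment at which its call begins: read the wrist's pose just before it. calibration takes no time and is no camera call; for the wrist camera it gives the pose at the moment of the call.
- job.job_done(): hands the job in; it is judged then, once.
The state is a dict: "time": time; "joints": joint angles; "qd": joint speeds; "tau": joint torques, N m; "ee_pos": TCP position; "eef_rot": TCP orientation; "wrist_force": force on the tool from outside, world axes, zero at the start; "torque": the same for the moment, N m; "opening": finger opening in m; "finger_force": force on a finger pad.
Only numpy, scipy, OpenCV 4.12 (cv2) and the standard library are available. Lean on these libraries where they do the work, as an engineer would, in place of code of your own. Each camera call takes 0.05 s, during which the arm holds its last target. There are 200 camera calls.

## Working session

There is one attempt and no reset: what is moved stays moved. The work goes in short steps, Python scripts to look and compute and a tool call to move; the robot and the scene stay as the last step left them, time stands still between calls to the robot, and variables do not carry over. Pictures are saved under pics/ and viewed, at most 10 in all, crops included, and the job is handed in when it is done.

Besides the shell and the picture viewer there is one more tool, called after ">>>" as name(argument=value, ...) on one line, values as JSON. move_arm: Moves the arm, as the interface text tells. Its arguments: {"type":"object","properties":{"rows":{"type":"array","items":{"type":"array","items":{"type":"number"}}},"force":{"type":"number"}},"required":["rows"]}

```bash
mkdir -p pics
python3 - <<'E'
from cell import robot,vision
import cv2,numpy as np
o=robot.get_obs();print({k:np.round(v,3) for k,v in o.items()})
for n in("scene","top"):
    cv2.imwrite(f"pics/{n}0.png",vision.snapshot(n)[:,:,::-1]);c=vision.calibration(n);print(n,np.round(c["mtx"],1).tolist(),np.round(c["D"],3),np.round(c["pose"],3).tolist())
E
```

```text
{'time': np.float64(0.0), 'joints': array([ 1.006,  0.384,  0.044,  1.6  , -0.018,  1.161, -0.05 ]), 'qd': array([ 0.001, -0.002,  0.001, -0.   , -0.001, -0.001, -0.001]), 'tau': array([-1.0000e-03, -4.3346e+01,  1.0240e+00, -2.4952e+01,  1.1000e-02,
        1.1000e-02,  0.0000e+00]), 'ee_pos': array([ 0.292, -0.58 ,  0.249]), 'eef_rot': array([-3.054e+00, -7.260e-01,  1.000e-03]), 'wrist_force': array([-0.405,  0.024, -1.325]), 'torque': array([0.021, 0.006, 0.043]), 'finger_force': np.float64(0.0), 'opening': np.float64(0.085)}
scene [[380.5, 0.0, 253.2], [0.0, 380.5, 193.0], [0.0, 0.0, 1.0]] [0.012 0.    0.    0.    0.   ] [[-0.811, 0.463, -0.358, 1.02], [0.585, 0.635, -0.504, 0.612], [-0.006, -0.618, -0.786, 1.07], [0.0, 0.0, 0.0, 1.0]]
top [[415.4, 0.0, 254.0], [0.0, 415.4, 195.2], [0.0, 0.0, 1.0]] [-0.13  0.    0.    0.    0.  ] [[0.028, -0.988, 0.152, 0.374], [-1.0, -0.026, 0.015, -0.019], [-0.011, -0.152, -0.988, 1.443], [0.0, 0.0, 0.0, 1.0]]
```

View pics/scene0.png

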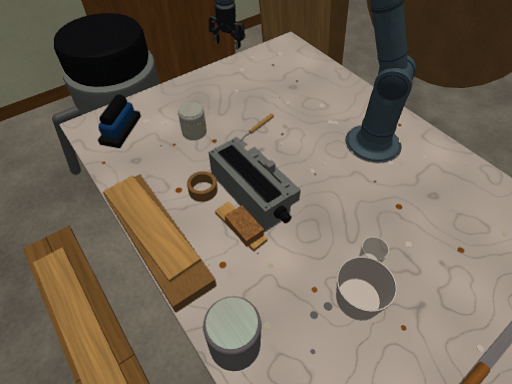

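View pics/top0.png

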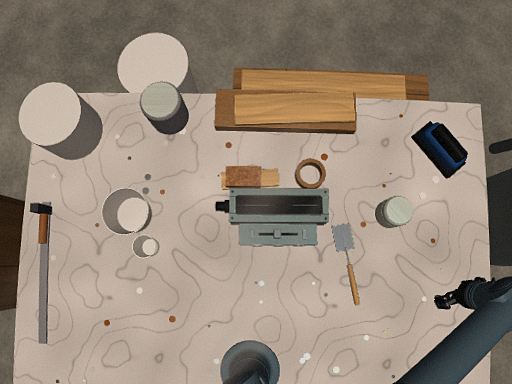

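The top view shows the box at about (278,206) px with its gland on the left at (222,206), which is world +y. The ledge faces the robot and the marker is at about (278,233). I'll enlarge that area.

Run:
```python
import cv2
t=cv2.imread("pics/top0.png")[180:255,210:340];cv2.imwrite("pics/topc.png",cv2.resize(t,None,fx=6,fy=6,interpolation=cv2.INTER_CUBIC))
t=cv2.imread("pics/scene0.png")[130:232,200:310];cv2.imwrite("pics/scenec.png",cv2.resize(t,None,fx=5,fy=5,interpolation=cv2.INTER_CUBIC))
```

```text
(no output)
```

View pics/topc.png

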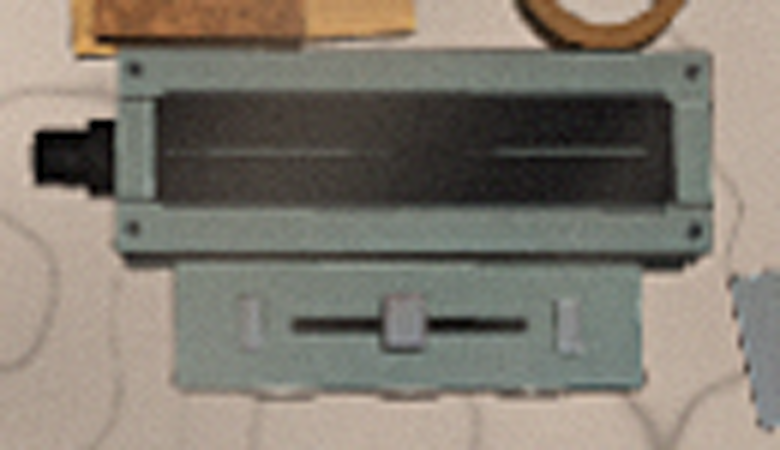

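View pics/scenec.png

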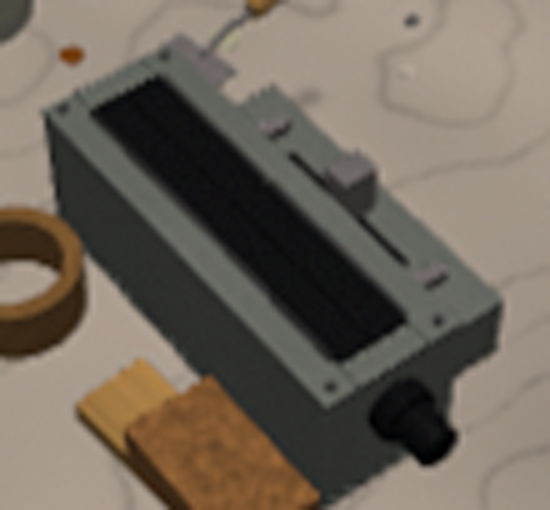

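The top crop shows the box's top corners at (117,50), (710,50), (711,250) and (117,252), the well from (157,93) to (672,205), and the marker top at about (405,317). In the scene crop the matching corners are (45,112) at the back away from the gland and (327,405) at the back on the gland side.

```bash
cat > h.py <<'E'
from cell import robot,vision
import cv2,numpy as np
from scipy.spatial.transform import Rotation as R
def ray(n,p):
    c=vision.calibration(n);T=np.array(c["pose"]);q=cv2.undistortPoints(np.array([[p]],float),np.array(c["mtx"]),np.array(c["D"]))[0,0]
    return T[:3,3],T[:3,:3]@np.r_[q,1]
def plane(n,p,z):
    o,d=ray(n,p);return o+d*(z-o[2])/d[2]
def tri(a,b):
    (o1,d1),(o2,d2)=ray("top",a),ray("scene",b)
    s=np.linalg.lstsq(np.c_[d1,-d2],o2-o1,rcond=None)[0];A=o1+s[0]*d1;B=o2+s[1]*d2
    return (A+B)/2,np.linalg.norm(A-B)
tc=lambda u,v:((u+.5)/6-.5+210,(v+.5)/6-.5+180)
sc=lambda u,v:((u+.5)/5-.5+200,(v+.5)/5-.5+130)
E
python3 - <<'E'
from h import *
np.set_printoptions(precision=4,suppress=True)
for a,b in[((710,50),(45,112)),((117,50),(327,405)),((157,93),(343,360)),((672,93),(92,108)),((672,205),(165,77)),((157,205),(405,320))]: print(*tri(tc(*a),sc(*b)))
C=[plane("top",tc(*p),.12) for p in[(117,50),(710,50),(711,250),(117,252)]]
print(np.array(C),np.mean(C,0))
W=[plane("top",tc(*p),.12) for p in[(157,93),(672,93),(672,205),(157,205)]];print(np.mean(W,0))
S=[plane("scene",sc(*p),.12) for p in[(343,360),(92,108),(165,77),(405,320)]];print(np.array(S),np.mean(S,0))
L=[plane("top",tc(*p),.06) for p in[(173,387),(643,387)]];print(np.array(L))
print("marker",plane("top",tc(405,317),.107))
for p in[(327,160),(378,182)]:print(plane("scene",sc(*p),.107))
n=(C[0]+C[3]-C[1]-C[2])/2;print("yaw of y axis",np.degrees(np.arctan2(-n[0],n[1])))
print(vision.calibration("wrist")["pose"])
E
```

```text
[ 0.6066 -0.2375  0.1191] 0.0015239463202499732
[0.5988 0.0812 0.1225] 0.0017923234430650998
[0.5736 0.0603 0.1266] 0.0029114719154813167
[ 0.5813 -0.2158  0.1258] 0.0019412036007598154
[ 0.5211 -0.2164  0.1203] 0.0032349794863722214
[0.5167 0.0563 0.1191] 0.0039007271378423036
[[ 0.5985  0.0821  0.12  ]
 [ 0.607  -0.2378  0.12  ]
 [ 0.4988 -0.2386  0.12  ]
 [ 0.4894  0.078   0.12  ]] [ 0.5484 -0.0791  0.12  ]
[ 0.5491 -0.0794  0.12  ]
[[ 0.5695  0.0575  0.12  ]
 [ 0.578  -0.22    0.12  ]
 [ 0.5199 -0.2154  0.12  ]
 [ 0.5185  0.0554  0.12  ]] [ 0.5465 -0.0806  0.12  ]
[[ 0.4207  0.0488  0.06  ]
 [ 0.4275 -0.2111  0.06  ]]
marker [ 0.4599 -0.0765  0.107 ]
[ 0.4681 -0.0937  0.107 ]
[ 0.4522 -0.0569  0.107 ]
yaw of y axis 1.6018113457206788
[[ 0.4505 -0.851  -0.2699  0.3605]
 [-0.8928 -0.4299 -0.1347 -0.5456]
 [-0.0014  0.3016 -0.9534  0.3727]
 [ 0.      0.      0.      1.    ]]
```

Box centre is at about (0.548, -0.080) and its y axis is yawed +1.5° from world y. The triangulated heights of about 0.12 agree with the text. I'll align the tool with the box (tool y = -box y), shut the fingers and go above well_clear at (0.551, -0.190).

>>> move_arm(rows=[[0, 0, 0, 0, 0, 8.4, -1], [0, 0, 0, 0, 0, 8.4, -1], [0, 0, 0, 0, 0, 8.4, -1], [25, -35, 0, 0, 0, 0, -1], [25, -35, 0, 0, 0, 0, -1]])

```text
time: 0.6
ee_pos: [0.3391, -0.5094, 0.2494]
eef_rot: [-3.141, -0.035, 0.002]
wrist_force: [0.9, 0.3, -0.3]
opening: 0.0123
finger_force: 0.0
```

>>> move_arm(rows=[[25, -35, 0, 0, 0, 0, -1], [25, -35, 0, 0, 0, 0, -1], [25, -35, 0, 0, 0, 0, -1], [25, -35, 0, 0, 0, 0, -1], [25, -35, 0, 0, 0, 0, -1]])

```text
time: 1.1
ee_pos: [0.4612, -0.3291, 0.2498]
eef_rot: [-3.141, -0.042, 0.001]
wrist_force: [-1.2, -0.5, 0.0]
opening: -0.0002
finger_force: 0.0
```

>>> move_arm(rows=[[25, -35, 0, 0, 0, 0, -1], [25, -35, 0, 0, 0, 0, -1], [20, -35, 0, 0, 0, 0, -1], [0, 0, 0, 0, 0, 0, -1], [0, 0, 0, 0, 0, 0, -1]])

```text
time: 1.6
ee_pos: [0.5283, -0.2222, 0.2497]
eef_rot: [-3.141, -0.049, 0.002]
wrist_force: [-0.8, -0.7, -0.0]
opening: -0.0002
finger_force: 0.0
```

```bash
cat >> h.py <<'E'
np.set_printoptions(precision=4,suppress=True)
C0=np.array([.548,-.0797]);a=np.radians(1.5);X=np.array([np.cos(a),np.sin(a)]);Y=np.array([-X[1],X[0]])
def st():
    o=robot.get_obs();p=o["ee_pos"];d=p[:2]-C0;M=R.from_rotvec(o["eef_rot"]).as_matrix()
    print("t",o["time"],"box xyz mm",np.round([1e3*d@X,1e3*d@Y,1e3*p[2]],1),"F",o["wrist_force"].round(2),"tool x,z",M[:,0].round(3),M[:,2].round(3),"open",o["opening"].round(4))
E
python3 -c "
from h import *
st();cv2.imwrite('pics/w1.png',vision.snapshot('wrist')[:,:,::-1])"
```

```text
Traceback (most recent call last):
  File "h.py", line 19, in st
    print("t",o["time"],"box xyz mm",np.round([1e3*d@X,1e3*d@Y,1e3*p[2]],1),"F",o["wrist_force"].round(2),"tool x,z",M[:,0].round(3),M[:,2].round(3),"open",o["opening"].round(4))
                                                                                                                                                            ^^^^^^^^^^^^^^^^^^
AttributeError: 'float' object has no attribute 'round'
```

>>> move_arm(rows=[[23, -33, 0, 0, 0, 0, -1], [0, 0, 30, 0, 0, 0, -1], [0, 0, 0, 0, 0, 0, -1]])

```text
time: 1.9
ee_pos: [0.5468, -0.1904, 0.2163]
eef_rot: [-3.14, -0.042, 0.013]
wrist_force: [-1.3, -0.9, -1.7]
opening: -0.0001
finger_force: 0.0
```

```bash
sed -i 's/o\["opening"\].round(4)/round(float(o["opening"]),4)/' h.py
python3 -c "
from h import *
st();cv2.imwrite('pics/w1.png',vision.snapshot('wrist')[:,:,::-1])"
```

```text
t 1.9 box xyz mm [  -4.1 -110.6  216.3] F [-1.35 -0.93 -1.74] tool x,z [ 1.     0.027 -0.008] [-0.008  0.002 -1.   ] open -0.0001
```

View pics/w1.png

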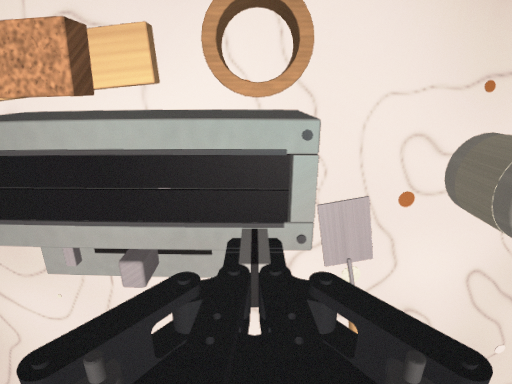

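The wrist view shows the flap seam running from (0,187) to (288,190), the well's end at column 288, and the box's far corner at (319,118). I'll cross-check the box pose with these.

```bash
python3 -c "
from h import *
st()
for p in[(319,118),(307,135),(301,239),(10,187),(280,190),(288,150),(288,222)]:
    w=plane('wrist',p,.12)[:2]-C0;print(p,1e3*w@X,1e3*w@Y)
w=plane('wrist',(132,255),.107)[:2]-C0;print('marker top ',1e3*w@X,1e3*w@Y)"
```

```text
t 1.95 box xyz mm [  -3.7 -112.1  217.8] F [ 0.04 -0.89  0.77] tool x,z [ 1.     0.025 -0.006] [-0.006  0.    -1.   ] open -0.0001
(319, 118) 56.06834035298691 -160.54832264046433
(307, 135) 43.47806648686452 -152.24545793042873
(301, 239) -43.52633466379504 -151.8962525056917
(10, 187) 2.804399695443591 90.79613744129783
(280, 190) -0.01750084176710545 -133.01842180420437
(288, 150) 32.05965266992951 -138.30719076142609
(288, 222) -27.811324268426905 -140.35569812079117
marker top  -67.20101791890978 -0.07531908758642775
```

The pose holds to within 2 mm, so I'll go down at well_clear.

>>> move_arm(rows=[[4, 0, 30, 0, 0, 0, -1], [0, 0, 30, 0, 0, 0, -1], [0, 0, 30, 0, 0, 0, -1], [0, 0, 29, 0, 0, 0, -1], [0, 0, 0, 0, 0, 0, -1]])

```text
time: 2.45
ee_pos: [0.5497, -0.1923, 0.0979]
eef_rot: [-3.14, -0.037, 0.014]
wrist_force: [-2.7, 0.2, -1.6]
opening: 0.0
finger_force: 1.6
```

>>> move_arm(rows=[[0, -5, 0, 0, 0, 0, -1], [0, -5, 0, 0, 0, 0, -1], [0, -5, 0, 0, 0, 0, -1], [0, 0, 0, 0, 0, 0, -1], [0, 0, 0, 0, 0, 0, -1]])

```text
time: 2.95
ee_pos: [0.5548, -0.1745, 0.1026]
eef_rot: [-3.141, -0.044, -0.004]
wrist_force: [-0.1, 0.2, 0.8]
opening: 0.0003
finger_force: 0.4
```

```bash
python3 -c "
from h import *
st()"
```

```text
t 2.95 box xyz mm [  4.3 -94.9 102.6] F [-0.14  0.24  0.79] tool x,z [1.    0.028 0.002] [ 0.002  0.    -1.   ] open 0.0003
```

>>> move_arm(rows=[[-2, -2, 1, 0, 0, 0, -1], [-1, -2, 1, 0, 0, 0, -1], [0, -2, 0, 0, 0, 0, -1], [0, -2, 0, 0, 0, 0, -1], [0, -2, 0, 0, 0, 0, -1]])

```text
time: 3.45
ee_pos: [0.5502, -0.1653, 0.0991]
eef_rot: [3.141, 0.042, -0.001]
wrist_force: [0.2, -0.3, -0.2]
opening: 0.0001
finger_force: 0.5
```

>>> move_arm(rows=[[0, -2, 0, 0, 0, 0, -1], [0, -2, 0, 0, 0, 0, -1], [0, -2, 0, 0, 0, 0, -1], [0, -2, 0, 0, 0, 0, -1], [0, 0, 0, 0, 0, 0, -1]])

```text
time: 3.95
ee_pos: [0.5502, -0.1567, 0.0993]
eef_rot: [-3.141, -0.043, 0.0]
wrist_force: [0.8, 0.4, 0.3]
opening: -0.0004
finger_force: 0.4
```

```bash
python3 -c "
from h import *
st()"
```

```text
t 3.95 box xyz mm [  0.2 -77.1  99.3] F [0.76 0.37 0.29] tool x,z [ 1.     0.028 -0.   ] [-0.  0. -1.] open -0.0004
```

>>> move_arm(rows=[[0, -2, 0, 0, 0, 0, -1], [0, -2, 0, 0, 0, 0, -1], [0, -2, 0, 0, 0, 0, -1], [0, -2, 0, 0, 0, 0, -1], [0, 0, 0, 0, 0, 0, -1]])

```text
time: 4.45
ee_pos: [0.55, -0.1487, 0.0993]
eef_rot: [-3.141, -0.043, 0.0]
wrist_force: [0.5, 0.2, 0.5]
opening: -0.0002
finger_force: 0.4
```

>>> move_arm(rows=[[0, -2, 0, 0, 0, 0, -1], [0, -2, 0, 0, 0, 0, -1], [0, -2, 0, 0, 0, 0, -1], [0, -2, 0, 0, 0, 0, -1], [0, 0, 0, 0, 0, 0, -1]])

```text
time: 4.95
ee_pos: [0.5498, -0.1407, 0.0993]
eef_rot: [-3.141, -0.043, 0.0]
wrist_force: [0.3, 1.0, 0.3]
opening: -0.0002
finger_force: 0.4
```

>>> move_arm(rows=[[0, -2, 0, 0, 0, 0, -1], [0, -2, 0, 0, 0, 0, -1], [0, -2, 0, 0, 0, 0, -1], [0, 0, 0, 0, 0, 0, -1]])

```text
time: 5.35
ee_pos: [0.5496, -0.1348, 0.0993]
eef_rot: [-3.141, -0.043, 0.0]
wrist_force: [0.6, -0.6, -0.3]
opening: 0.0002
finger_force: 0.4
```

>>> move_arm(rows=[[0, -2, 0, 0, 0, 0, -1], [0, -2, 0, 0, 0, 0, -1], [0, -2, 0, 0, 0, 0, -1], [0, -2, 0, 0, 0, 0, -1], [0, 0, 0, 0, 0, 0, -1]])

```text
time: 5.85
ee_pos: [0.5498, -0.1271, 0.0996]
eef_rot: [-3.141, -0.043, -0.001]
wrist_force: [0.1, -3.5, 3.0]
opening: -0.0001
finger_force: 1.6
```

>>> move_arm(rows=[[0, -1, 0, 0, 0, 0, -1], [0, -1, 0, 0, 0, 0, -1], [0, -1, 0, 0, 0, 0, -1]])

```text
time: 6.15
ee_pos: [0.5494, -0.1237, 0.0992]
eef_rot: [-3.141, -0.043, -0.0]
wrist_force: [0.4, -2.0, 1.2]
opening: 0.0001
finger_force: 1.3
```

Moving 3.4 mm further leaves the force low, so the lever is yielding, as it would if off. I'll keep pushing gently.

>>> move_arm(rows=[[0, -1, 0, 0, 0, 0, -1], [0, -1, 0, 0, 0, 0, -1], [0, -1, 0, 0, 0, 0, -1], [0, -1, 0, 0, 0, 0, -1]])

```text
time: 6.55
ee_pos: [0.549, -0.1199, 0.0991]
eef_rot: [-3.141, -0.043, 0.001]
wrist_force: [0.4, -2.7, 0.6]
opening: -0.0004
finger_force: 1.0
```

>>> move_arm(rows=[[0, -1, 0, 0, 0, 0, -1], [0, -1, 0, 0, 0, 0, -1], [0, -1, 0, 0, 0, 0, -1], [0, -1, 0, 0, 0, 0, -1], [0, -1, 0, 0, 0, 0, -1]])

```text
time: 7.05
ee_pos: [0.549, -0.1149, 0.0992]
eef_rot: [-3.141, -0.043, 0.0]
wrist_force: [0.0, -1.1, 0.0]
opening: 0.0002
finger_force: 0.6
```

>>> move_arm(rows=[[0, -1, 0, 0, 0, 0, -1], [0, -1, 0, 0, 0, 0, -1], [0, -1, 0, 0, 0, 0, -1]])

```text
time: 7.35
ee_pos: [0.5489, -0.112, 0.0992]
eef_rot: [-3.141, -0.043, 0.0]
wrist_force: [0.1, -0.5, -0.1]
opening: 0.0001
finger_force: 0.4
```

>>> move_arm(rows=[[0, -1, 0, 0, 0, 0, -1], [0, -1, 0, 0, 0, 0, -1], [0, -1, 0, 0, 0, 0, -1], [0, -1, 0, 0, 0, 0, -1], [0, -1, 0, 0, 0, 0, -1]])

```text
time: 7.85
ee_pos: [0.5489, -0.1073, 0.0993]
eef_rot: [-3.141, -0.042, -0.0]
wrist_force: [-0.1, 0.4, 0.2]
opening: 0.0002
finger_force: 0.4
```

>>> move_arm(rows=[[0, -1, 0, 0, 0, 0, -1], [0, -1, 0, 0, 0, 0, -1], [0, -1, 0, 0, 0, 0, -1], [0, -1, 0, 0, 0, 0, -1], [0, -1, 0, 0, 0, 0, -1]])

```text
time: 8.35
ee_pos: [0.5487, -0.1023, 0.0993]
eef_rot: [-3.141, -0.042, -0.0]
wrist_force: [0.7, -0.6, -0.2]
opening: -0.0004
finger_force: 0.4
```

>>> move_arm(rows=[[0, -1, 0, 0, 0, 0, -1], [0, -1, 0, 0, 0, 0, -1], [0, -1, 0, 0, 0, 0, -1], [0, -1, 0, 0, 0, 0, -1], [0, -1, 0, 0, 0, 0, -1]])

```text
time: 8.85
ee_pos: [0.5486, -0.0973, 0.0993]
eef_rot: [-3.141, -0.042, -0.0]
wrist_force: [-0.9, -0.1, 1.0]
opening: -0.0003
finger_force: 0.4
```

>>> move_arm(rows=[[0, -1, 0, 0, 0, 0, -1], [0, -1, 0, 0, 0, 0, -1], [0, -1, 0, 0, 0, 0, -1], [0, -1, 0, 0, 0, 0, -1], [0, -1, 0, 0, 0, 0, -1]])

```text
time: 9.35
ee_pos: [0.5485, -0.093, 0.0993]
eef_rot: [3.14, 0.042, 0.0]
wrist_force: [0.2, -2.0, -0.4]
opening: -0.0
finger_force: 1.4
```

>>> move_arm(rows=[[0, -1, 0, 0, 0, 0, -1], [0, -1, 0, 0, 0, 0, -1], [0, 0, 0, 0, 0, 0, -1]])

```text
time: 9.65
ee_pos: [0.5484, -0.0928, 0.0993]
eef_rot: [3.139, 0.04, 0.001]
wrist_force: [0.6, -5.8, -1.6]
opening: 0.0
finger_force: 2.8
```

It barely moved (0.2 mm for 2 mm commanded) while the force rose, about 35 mm past first contact. That is the rigid ON end, so the switch was found OFF and is now ON. I'll back off, lift out and go towards the marker.

>>> move_arm(rows=[[0, 10, 0, 0, 0, 0, -1], [0, 4, -10, 0, 0, 0, -1], [0, 0, -40, 0, 0, 0, -1], [0, 0, -40, 0, 0, 0, -1], [0, 0, 0, 0, 0, 0, -1]])

```text
time: 10.15
ee_pos: [0.554, -0.1044, 0.1967]
eef_rot: [3.14, 0.043, 0.022]
wrist_force: [0.9, 0.1, -0.2]
opening: -0.0
finger_force: 0.0
```

>>> move_arm(rows=[[-30, 6, 0, 0, 0, 0, -1], [-30, 8, 0, 0, 0, 0, -1], [-30, 8, 0, 0, 0, 0, -1], [0, 0, 0, 0, 0, 0, -1], [0, 0, 0, 0, 0, 0, -1]])

```text
time: 10.65
ee_pos: [0.4592, -0.1287, 0.1896]
eef_rot: [-3.141, -0.041, -0.002]
wrist_force: [1.3, 0.4, 0.1]
opening: -0.0002
finger_force: 0.0
```

```bash
python3 -c "
from h import *
st();cv2.imwrite('pics/w2.png',vision.snapshot('wrist')[:,:,::-1])"
```

```text
t 10.65 box xyz mm [-90.  -46.6 189.6] F [1.31 0.42 0.11] tool x,z [1.    0.026 0.001] [ 0.001  0.    -1.   ] open -0.0002
```

View pics/w2.png

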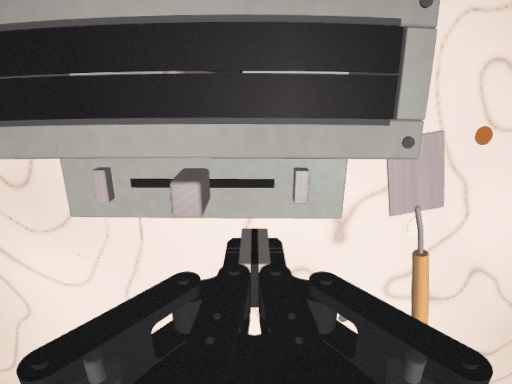

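The marker stands at about (190,192), with its top at about (187,197). The end stops are at (103,184) and (301,184), and the fingertips at (255,245) are clear to its right.

```bash
python3 -c "
from h import *
for p,z in[((187,197),.107),((301,184),.07),((103,184),.07),((273,183),.06),((132,183),.06)]:
    w=plane('wrist',p,z)[:2]-C0;print(p,1e3*w@X,1e3*w@Y)"
```

```text
(187, 197) -85.18310634335474 3.5150212228374857
(301, 184) -86.04757777659086 -87.39941794377033
(103, 184) -86.23371957023545 86.60303755187195
(273, 183) -88.15268515850373 -63.732754371663695
(132, 183) -88.28059290644556 64.58699241009703
```

>>> move_arm(rows=[[0, 0, 30, 0, 0, 0, -1], [0, 0, 30, 0, 0, 0, -1], [0, 0, 29, 0, 0, 0, -1], [0, 0, 0, 0, 0, 0, -1], [0, -5, 0, 0, 0, 0, -1]])

```text
time: 11.2
ee_pos: [0.4602, -0.1236, 0.1004]
eef_rot: [-3.141, -0.042, 0.0]
wrist_force: [0.5, -0.1, 1.0]
opening: 0.0
finger_force: 0.0
```

>>> move_arm(rows=[[0, -4, 0, 0, 0, 0, -1], [0, -4, 0, 0, 0, 0, -1], [0, -4, 0, 0, 0, 0, -1], [0, -4, 0, 0, 0, 0, -1], [0, -4, 0, 0, 0, 0, -1]])

```text
time: 11.7
ee_pos: [0.459, -0.1034, 0.1008]
eef_rot: [3.141, 0.043, 0.001]
wrist_force: [0.4, 0.1, 0.5]
opening: 0.0
finger_force: 0.0
```

>>> move_arm(rows=[[0, -4, 0, 0, 0, 0, -1], [0, -4, 0, 0, 0, 0, -1], [0, -4, 0, 0, 0, 0, -1], [0, -4, 0, 0, 0, 0, -1], [0, -4, 0, 0, 0, 0, -1]])

```text
time: 12.2
ee_pos: [0.4584, -0.0837, 0.1004]
eef_rot: [3.141, 0.042, 0.001]
wrist_force: [0.8, -2.2, 1.1]
opening: 0.0
finger_force: 1.1
```

```bash
python3 -c "
from h import *
st()"
```

```text
t 12.2 box xyz mm [-89.6  -1.7 100.4] F [ 0.83 -2.15  1.1 ] tool x,z [1.    0.027 0.001] [ 0.001 -0.    -1.   ] open 0.0
```

Pushing the marker at about 2 N. The end should come when the tool is at about box y = 23.

>>> move_arm(rows=[[0, -4, 0, 0, 0, 0, -1], [0, -4, 0, 0, 0, 0, -1], [0, -4, 0, 0, 0, 0, -1], [0, -4, 0, 0, 0, 0, -1], [0, -3, 0, 0, 0, 0, -1]])

```text
time: 12.7
ee_pos: [0.4579, -0.0643, 0.1004]
eef_rot: [-3.141, -0.043, -0.001]
wrist_force: [1.2, -1.3, 1.2]
opening: 0.0004
finger_force: 1.1
```

>>> move_arm(rows=[[0, -2, 0, 0, 0, 0, -1], [0, -2, 0, 0, 0, 0, -1], [0, -2, 0, 0, 0, 0, -1], [0, -2, 0, 0, 0, 0, -1], [0, 0, 0, 0, 0, 0, -1]])

```text
time: 13.2
ee_pos: [0.4576, -0.0569, 0.1003]
eef_rot: [3.141, 0.042, 0.001]
wrist_force: [1.5, -2.1, 0.7]
opening: 0.0004
finger_force: 1.3
```

>>> move_arm(rows=[[0, -2, 0, 0, 0, 0, -1], [0, -2, 0, 0, 0, 0, -1], [0, -2, 0, 0, 0, 0, -1], [0, 0, 0, 0, 0, 0, -1]])

```text
time: 13.6
ee_pos: [0.4575, -0.0565, 0.1005]
eef_rot: [3.135, 0.037, 0.002]
wrist_force: [1.7, -12.4, -1.2]
opening: 0.0002
finger_force: 6.2
```

The marker is firmly against its stop (12 N). I'll back off, lift and check with the wrist camera.

>>> move_arm(rows=[[0, 15, 0, 0, 0, 0, -1], [0, 20, 0, 0, 0, 0, -1], [0, 0, -40, 0, 0, 0, -1], [0, 0, -50, 0, 0, 0, -1], [0, 0, 0, 0, 0, 0, -1]])

```text
time: 14.1
ee_pos: [0.4624, -0.0853, 0.1961]
eef_rot: [3.141, 0.042, 0.017]
wrist_force: [1.5, 0.3, -0.1]
opening: 0.0
finger_force: 0.0
```

```bash
python3 -c "
from h import *
st();cv2.imwrite('pics/w3.png',vision.snapshot('wrist')[:,:,::-1])"
```

```text
t 14.1 box xyz mm [-85.7  -3.4 196.1] F [ 1.46  0.32 -0.12] tool x,z [1.    0.027 0.011] [ 0.011 -0.    -1.   ] open 0.0
```

View pics/w3.png

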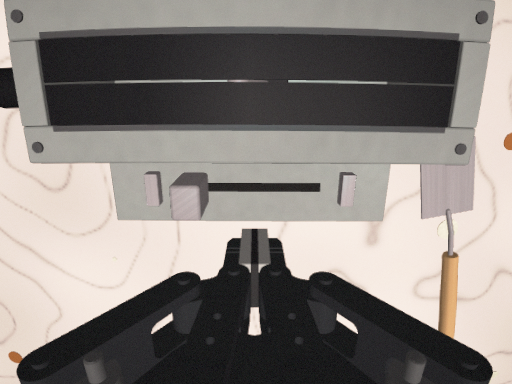

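The marker now stands at the gland end, at about (188,195), covering that end of its groove. The flaps are shut and the fingers are free, so I'll hand the job in.

```bash
python3 -c "
from cell import job
print(job.job_done())"
```

```text
the job is handed in; nothing more can be done
None
```

The switch was found off; I flipped it on, slid the marker to the gland-end stop and handed the job in at about 14 s (no verdict was returned).

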